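# Tug-test the vial carrier, then turn it upside down

## Robot

A 6-joint arm with a two-finger parallel gripper is mounted at the origin on the work surface. World frame = base frame: x ahead of the robot, y to its left, z up, the work surface at z = 0. Lengths are in m, angles in rad, forces in N, time in s.
With the tool pointing down it reaches from about 0.35 to 0.975 m from the base axis. Payload 4.9 kg.
Tool frame: the origin (TCP) lies midway between the tips of the shut fingers; the grasp point (between the pads) lies 19 mm behind it; z points along the fingers, y is the line along which they close (so a half turn about z gives the same grasp; the last joint's range is limited). The gripper opens to 85 mm and grips with 20 to 120 N. Pads are 22 mm wide; open, the fingers measure 114 mm over their backs; the gripper's body (76 mm by 85 mm) begins 54 mm behind the grasp point. The pads swing forward as they close: fully open they stand 13 mm farther back than shut.
Start: joints at [-1.429, 0.053, 1.613, -0, 1.476, -0.119], TCP at [0.161, -0.604, 0.231] pointing down, gripper open.
Joint ranges: [-3.01, 3.01], [-1.01, 2.22], [0.06, 2.58], [-1.02, 4.17], [0.09, 2.62], [-3.14, 3.14]. Speed limits (rad/s): [2.57, 2.57, 3.14, 3.14, 3.14, 3.14].

## Interface

Orientations are given as a rotation vector (axis times angle).
In Python, from station import ctrl, optics, job gives the robot as it stands.
- The arm moves only by the shell command python3 -m jog 'ROWS' [OPENING] [FORCE]. ROWS is JSON, a list of rows, each a list of 2 entries, a list of its own where there are three numbers: the shift along the tool's x, y, z in m, then the turn, a rotation vector about the tool's x, y, z in rad. A call has 1 to 5 rows; each row is the pose to reach, as a shift and turn from the pose commanded when the call began, along the tool's axes at that moment; what a row does not reach only later rows make up. A row lasts 1/10 s, in which the tool goes at most 50 mm and 8.59 degrees, less where a joint would pass 70% of its speed; a pose out of reach is approached as far as the arm can. A call with a gripper value outside its range is refused whole. OPENING is the opening, from 0 (shut) to 1 (fully open), set as the call begins (- or left out, the last holds). The fingers move at their own pace and stop on an object; FORCE is the grip in N (left out, the last holds). Time passes only in rows, so rows that repeat a pose let the fingers close. It gives the time, the measured TCP pose, the force, the opening and the grip force at its end, in the units of the state.
- ctrl.get_obs(): the state, without advancing time (a new reading comes with each control period).
- optics.get_image(name): name is "scene" or "side" or "wrist"; returns a dict with "image" (400x640x3 uint8, blue, green, red), "fx", "fy", "cx", "cy" (pixels), "rvec" (rotation vector, rad) and "tvec" (3), from world to camera coordinates, as OpenCV has them; the wrist camera has in their place "mount" (4x4, takes a point from camera to tool coordinates, whose origin is the TCP and whose axes are the flange's). Camera axes: x right, y down, z forward; pixel columns grow to the right and rows downward; lengths in m; the calibration is good to about 2 mm. A picture is of the moment at which its call begins: read the wrist's pose just before it. There is no depth.
- job.finish_job(): hands the job in; it is judged then, once.
The state is a dict: "t": time; "q": joint angles; "dq": joint speeds; "effort": joint torques, N m; "tool_pos": TCP position; "tool_rot": TCP orientation; "contact_force": force on the tool from outside, world axes, zero at the start; "wrist_torque": the same for the moment, N m; "opening": finger opening in m; "grip_force": force on a finger pad.
Only numpy, scipy, OpenCV 4.12 (cv2) and the standard library are available. Lean on these libraries where they do the work, as an engineer would, in place of code of your own. Each camera call takes 0.05 s, during which the arm holds its last target. There are 200 camera calls.

## Task

The vial carrier in the turning stand has to be inverted to mix its samples. First, while it still lies upright, take it by its bar handle and tug it straight outwards until it comes up against its catch, holding the pull for about a second, to be sure the catch holds it; then swing the handle up and over to the other side until the carrier is fully upside down against the stop, and let go. Leave the loose spare carrier on the bench where it is.

Things in the scene. Friction and masses are not known exactly. Their poses are not given: they have to be found in the camera images.
- pivot (a point): Middle of the turning axis of the fixed turning stand, 110 mm above the bench: blue base 180 x 140 x 15 mm, two white posts 125 mm high, 120 mm clear between them, where an aluminium cradle with the grey vial carrier (80 x 100 mm, 27 mm below to 36 mm above the axis) turns. Stand's axes: x along the turning axis (level), y level towards the side where the handle starts, z up.
- handle (a point): Middle of the carrier's handle, a steel bar of 12 mm diameter, 76 mm long, parallel to the turning axis and 130 mm from it; 8 mm rods at its ends, 68 mm apart. 60 mm free between bar and cradle. Carrier's axes: x along the bar, y outwards (the tug), z to the vial caps. The carrier slides out 10 mm on a spring, 2 N when home to 12 N at its catch, and springs back when let go.
- cradle (a joint): Turn of cradle and carrier about the axis, rad: 0 upright, handle level on the stand's +y side (starts at 0 to 0.12); grows as the handle rises; pi/2 handle straight up; pi fully upside down against the stop, handle level on the -y side. Friction of 0.2 N m holds it wherever it is left.
- spare: Loose spare carrier of the same form, with vials and handle, standing on the bench beyond the stand, not in any stand: a bystander. Origin at the centre of its block's underside, y towards its bar (130 mm away, 27 mm above the bench), z up. 63 mm high.

How it is judged:
By the outcome, as a careful person would: the job done as asked, in the order asked, and still so for the second after the job is handed in, with the robot touching nothing.
It also fails if it takes over 48 s, if anything falls off the work surface, if the arm or the gripper's body presses on something with over 40 N, if the wrist force passes 120 N, or if a joint passes its speed limit or range.

## Working session

There is one attempt and no reset: what is moved stays moved. The work goes in short steps, Python scripts to look and compute and a shell command to move; the robot and the scene stay as the last step left them, time stands still between calls to the robot, and variables do not carry over. Pictures are saved under pics/ and viewed, at most 10 in all, crops included, and the job is handed in when it is done.

```bash
ls; mkdir -p pics
python3 - <<'E'
from station import ctrl, optics
import cv2,numpy as np,pickle
o=ctrl.get_obs();print({k:np.round(v,3) for k,v in o.items()})
d={}
for n in("scene","side"):
    d[n]=optics.get_image(n);cv2.imwrite(f"pics/{n}0.png",d[n]["image"])
    print(n,d[n]["fx"],d[n]["cx"],d[n]["cy"],d[n]["rvec"],d[n]["tvec"])
pickle.dump(d,open("d0.pkl","wb"))
E
```

```text
pics
{'t': np.float64(0.0), 'q': array([-1.429,  0.053,  1.614, -0.   ,  1.476, -0.119]), 'dq': array([ 0.002,  0.001,  0.001, -0.001, -0.001, -0.001]), 'effort': array([-2.0000e-03, -3.9369e+01, -3.7018e+01, -0.0000e+00,  7.0000e-03,
        0.0000e+00]), 'tool_pos': array([ 0.161, -0.603,  0.23 ]), 'tool_rot': array([-3.113, -0.408,  0.   ]), 'contact_force': array([ 0.133,  0.511, -0.164]), 'wrist_torque': array([0.051, 0.01 , 0.036]), 'grip_force': np.float64(0.0), 'opening': np.float64(0.085)}
scene 480.76556210699425 317.8691656815267 197.9105979673377 [ 1.25090216  2.10896942 -1.06709003] [ 0.29029168 -0.26200882  1.32111125]
side 413.6587585684108 326.7548572807708 196.3009036858284 [ 2.12015057 -0.15359004  0.1107085 ] [-0.62559526  0.10627822  0.77353886]
```

View pics/scene0.png

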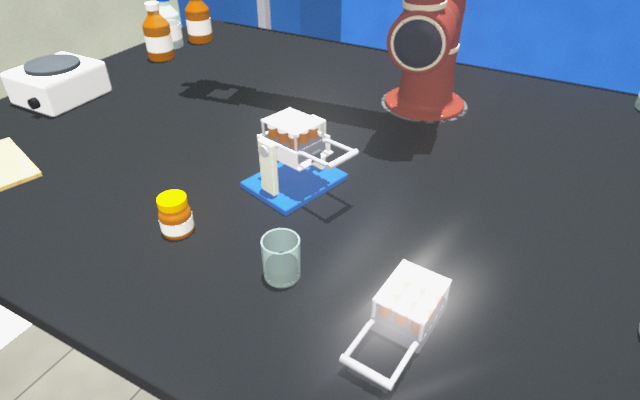

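View pics/side0.png

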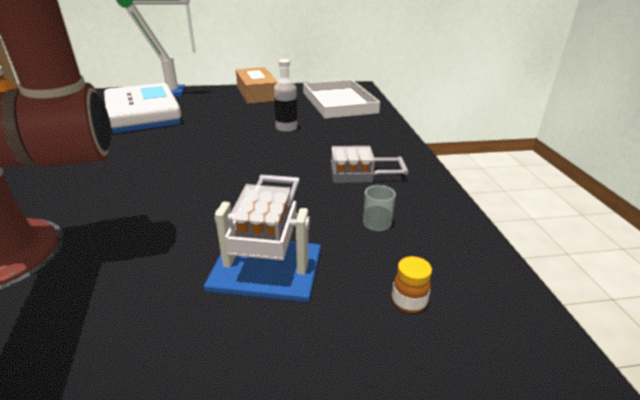

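The scene view shows the stand with its blue base at about (295,180) and the handle bar from (330,165) to (357,152). The spare carrier is at (410,300). In the side view the base is at (265,270) and the bar at about (278,180). I'll enlarge both.

Run:
```python
import cv2,numpy as np,pickle
d=pickle.load(open("d0.pkl","rb"))
a=d["scene"]["image"][95:215,230:370];b=d["side"]["image"][165:305,195:335]
a=cv2.resize(a,None,fx=4,fy=4,interpolation=2);b=cv2.resize(b,None,fx=4,fy=4,interpolation=2)
c=np.zeros((560,800,3),np.uint8)
a=cv2.resize(a,(400,343));b=cv2.resize(b,(400,400));c[:343,:400]=a;c[:400,400:]=b
cv2.imwrite("pics/crop0.png",c[:400])
for n in d:
    R=cv2.Rodrigues(np.array(d[n]["rvec"]))[0];print(n,-R.T@d[n]["tvec"],R[2])
```

```text
scene [1.21096408 0.3280975  0.56936004] [-0.70864557 -0.38486641 -0.59135379]
side [ 0.51637883 -0.69020736  0.50793067] [ 0.14044372  0.83932422 -0.52517655]
```

View pics/crop0.png

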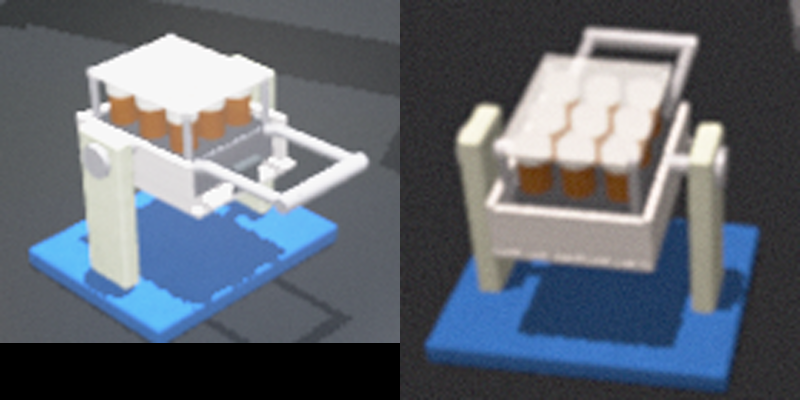

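```bash
cat > fit.py <<'E'
import cv2,numpy as np,pickle
from scipy.optimize import least_squares
d=pickle.load(open("d0.pkl","rb"))
k=400/140
S={"scene":[(("h",1),(285,203)),(("h",-1),(362,160)),((90,70,15),(160,328)),((90,-70,15),(30,249)),((-90,70,15),(337,226))],
"side":[(("h",-1),(188,37)),(("h",1),(292,40)),((90,70,15),(358,228)),((90,-70,15),(327,376)),((-90,-70,15),(28,347))]}
off={"scene":(230,95),"side":(195,165)}
def proj(n,P):
    c=d[n];K=np.array([[c["fx"],0,c["cx"]],[0,c["fy"],c["cy"]],[0,0,1]])
    return cv2.projectPoints(np.array(P,float),np.array(c["rvec"]),np.array(c["tvec"]),K,None)[0][:,0]
def res(p):
    x,y,w,th=p;r=[]
    for n in S:
        P=[]
        for m,_ in S[n]:
            if m[0]=="h": m=(37*m[1],130*np.cos(th),110+130*np.sin(th))
            m=np.array(m)/1e3;P.append((x+np.cos(w)*m[0]-np.sin(w)*m[1],y+np.sin(w)*m[0]+np.cos(w)*m[1],m[2]))
        uv=np.array([u for _,u in S[n]])/k+off[n]
        r.append(proj(n,P)-uv)
    return np.concatenate(r).ravel()
if __name__=="__main__":
    s=least_squares(res,[.5,0,.1,.05],loss="soft_l1");print(s.x);print(np.round(res(s.x).reshape(2,5,2),1))
    x,y,w,th=s.x
    print("handle",x-np.sin(w)*.13*np.cos(th),y+np.cos(w)*.13*np.cos(th),.11+.13*np.sin(th))
E
python3 fit.py
```

```text
[ 0.50510492 -0.11105985 -0.26303736  0.03820535]
[[[-0.7  0.3]
  [-0.5 -0.2]
  [-0.2  0.4]
  [-1.7 -0.9]
  [ 0.3 -1.7]]

 [[-1.  -0.8]
  [ 0.2  0.8]
  [ 0.1 -2.6]
  [ 0.6 -1.8]
  [-1.4 -1.5]]]
handle 0.5388821578918315 0.014377158015086947 0.114965487757791
```

```bash
cat > st.py <<'E'
from station import ctrl
import numpy as np
from scipy.spatial.transform import Rotation as R
W=-.263;C=np.array([.505,-.111,.110])
Rs=R.from_euler("z",W).as_matrix()
o=ctrl.get_obs();p=np.array(o["tool_pos"]);T=R.from_rotvec(o["tool_rot"])
def show(tgt=None):
    print("t",round(float(o["t"]),1),"stand-frame tcp mm",np.round((p-C)@Rs*1e3,1),"F stand",np.round(np.array(o["contact_force"])@Rs,1),"tau",np.round(o["wrist_torque"],2),"open",round(float(o["opening"])*1e3,1),"grip",round(float(o["grip_force"]),1))
    g=R.from_matrix(Rs@np.diag([1,-1,-1]))
    print("turn left",np.round((T.inv()*g).as_rotvec(),3),"q",np.round(o["q"],2))
    if tgt is not None: print("shift left mm",np.round(T.inv().apply(C+Rs@(np.array(tgt)/1e3)-p)*1e3,1))
if __name__=="__main__":
    import sys; show([float(a) for a in sys.argv[1:4]] if len(sys.argv)>3 else None)
E
python3 -m jog '[[[0,0,-0.05],[0,0,0.13]],[[0.04,-0.03,-0.08],[0,0,0.27]],[[0.08,-0.07,-0.08],[0,0,0.40]],[[0.12,-0.11,-0.08],[0,0,0.526]],[[0.15,-0.14,-0.08],[0,0,0.526]]]' 1 30; python3 st.py 0 130 150
```

```text
t: 0.6
tool_pos: [0.2642, -0.4393, 0.3111]
tool_rot: [-3.113, 0.42, -0.0]
contact_force: [1.0, -0.8, -0.1]
opening: 0.0852
grip_force: 0.0
t 0.6 stand-frame tcp mm [-147.2 -379.6  201.1] F stand [ 1.2 -0.5 -0.1] tau [-0.05 -0.07  0.02] open 85.2 grip 0.0
turn left [-0.    -0.    -0.005] q [-1.17 -0.25  1.77  0.    1.63  0.66]
shift left mm [ 144.7 -510.3   51.2]
```

```bash
python3 -m jog '[[[0.015,-0.045,0],[0,0,-0.005]],[[0.03,-0.09,0],[0,0,-0.005]],[[0.04,-0.135,0],[0,0,-0.005]],[[0.055,-0.18,0],[0,0,-0.005]],[[0.07,-0.225,0],[0,0,-0.005]]]' >/dev/null; python3 -m jog '[[[0.015,-0.045,0],[0,0,0]],[[0.03,-0.09,0],[0,0,0]],[[0.045,-0.135,0],[0,0,0]],[[0.06,-0.18,0],[0,0,0]],[[0.075,-0.225,0],[0,0,0]]]'>/dev/null;python3 -m jog '[[[0,-0.03,0],[0,0,0]],[[0,-0.06,0.02],[0,0,0]],[[0,-0.06,0.05],[0,0,0]],[[0,-0.06,0.08],[0,0,0]],[[0,-0.06,0.08],[0,0,0]]]'>/dev/null
python3 st.py 0 130 -14
python3 - <<'E'
from station import ctrl, optics
import cv2,numpy as np,pickle
o=ctrl.get_obs();w=optics.get_image("wrist");pickle.dump((o,w),open("w1.pkl","wb"));cv2.imwrite("pics/w1.png",w["image"])
print(w["fx"],w["cx"],w["cy"],w["mount"])
E
```

```text
t 2.1 stand-frame tcp mm [ -5.8 128.6 115.4] F stand [ 0.1 -0.1 -0.2] tau [ 0.01 -0.03  0.01] open 85.6 grip 0.0
turn left [0.002 0.01  0.004] q [-0.11 -0.16  1.83  0.    1.48  1.72]
shift left mm [  7.2  -1.6 129.3]
282.57451294011923 321.6164224551121 198.23557572076513 [[ 4.71843585e-04 -9.59692754e-01 -2.81050875e-01  7.20969728e-02]
 [ 9.99999880e-01  4.89422179e-04  7.64491347e-06  6.71867934e-04]
 [ 1.30215764e-04 -2.81050845e-01  9.59692870e-01 -1.42513881e-01]
 [ 0.00000000e+00  0.00000000e+00  0.00000000e+00  1.00000000e+00]]
```

View pics/w1.png

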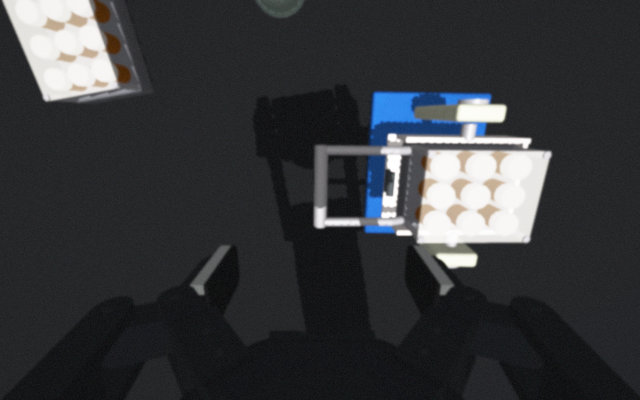

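Run:
```python
import numpy as np,pickle,st
from scipy.spatial.transform import Rotation as R
o,w=pickle.load(open("w1.pkl","rb"));M=np.array(w["mount"]);T=R.from_rotvec(o["tool_rot"])
pts=[]
for u,v in((321,147),(320,227),(320.5,187)):
    r=M[:3,:3]@np.array([(u-w["cx"])/w["fx"],(v-w["cy"])/w["fy"],1]);c=M[:3,3]
    rw=T.apply(r);cw=T.apply(c)+o["tool_pos"];P=cw+rw*(.115-cw[2])/rw[2];pts.append(P)
    print(P.round(4),((P-st.C)@st.Rs*1e3).round(1))
```

```text
[0.5755 0.0031 0.115 ] [ 38.4 128.5   5. ]
[0.502  0.0236 0.115 ] [-37.9 129.2   5. ]
[0.5403 0.0129 0.115 ] [  1.9 128.8   5. ]
```

```bash
python3 st.py 0 130 -14
```

```text
t 2.1 stand-frame tcp mm [ -4.4 128.6 118.4] F stand [ 0.1  0.3 -0.1] tau [-0.06 -0.03 -0.04] open 85.3 grip 0.0
turn left [0.001 0.006 0.003] q [-0.11 -0.16  1.82 -0.    1.49  1.72]
shift left mm [  5.1  -1.5 132.4]
```

The wrist view shows the bar centred at (320,187). Its length measures 76 mm, and its position agrees with the fit to about 2 mm. I'll descend and grip.

```bash
python3 -m jog '[[[0.005,-0.001,0.03],[0,0,0.003]],[[0.005,-0.001,0.06],[0,0,0.003]],[[0.005,-0.001,0.09],[0,0,0.003]],[[0.005,-0.001,0.115],[0,0,0.003]],[[0.005,-0.001,0.132],[0,0,0.003]]]' 0.6 >/dev/null; python3 -m jog '[[[0,0,0],[0,0,0]],[[0,0,0],[0,0,0]],[[0,0,0],[0,0,0]]]' >/dev/null; python3 st.py 0 130 -14
python3 -m jog '[[[0,0,0],[0,0,0]],[[0,0,0],[0,0,0]],[[0,0,0],[0,0,0]],[[0,0,0],[0,0,0]],[[0,0,0],[0,0,0]]]' 0 40 >/dev/null;python3 -m jog '[[[0,0,0],[0,0,0]],[[0,0,0],[0,0,0]],[[0,0,0],[0,0,0]],[[0,0,0],[0,0,0]],[[0,0,0],[0,0,0]]]' >/dev/null; python3 st.py 0 130 -14
```

```text
t 3.0 stand-frame tcp mm [  4.1 129.9  -8.1] F stand [1.  0.3 0.4] tau [0.01 0.06 0.  ] open 51.4 grip 0.0
turn left [-0.001 -0.004 -0.   ] q [-0.11 -0.03  1.92  0.    1.25  1.72]
shift left mm [-4.1 -0.1  5.9]
t 4.0 stand-frame tcp mm [  2.7 129.7 -10.6] F stand [ 2.2 -0.6  2.4] tau [-0.33 -0.25 -0.06] open 10.2 grip 38.9
turn left [ 0.    -0.001 -0.   ] q [-0.11 -0.03  1.92 -0.    1.25  1.72]
shift left mm [-2.7 -0.3  3.4]
```

```bash
python3 -m jog '[[[0,-0.002,0],[0,0,0]],[[0,-0.004,0],[0,0,0]],[[0,-0.006,0],[0,0,0]],[[0,-0.008,0],[0,0,0]],[[0,-0.010,0],[0,0,0]]]' >/dev/null; python3 st.py;  python3 -m jog '[[[0,-0.001,0],[0,0,0]],[[0,-0.002,0],[0,0,0]],[[0,-0.003,0],[0,0,0]],[[0,-0.003,0],[0,0,0]],[[0,-0.003,0],[0,0,0]]]' >/dev/null; python3 st.py
```

```text
t 4.5 stand-frame tcp mm [  2.8 137.8 -10.9] F stand [  3.  -11.    0.6] tau [-1.79 -0.14 -0.13] open 10.6 grip 39.0
turn left [ 0.005 -0.001 -0.   ] q [-0.1  -0.02  1.92 -0.01  1.25  1.74]
t 5.0 stand-frame tcp mm [  2.8 139.8 -11.1] F stand [  4.2 -12.5   1.7] tau [-2.06 -0.02 -0.1 ] open 10.6 grip 39.1
turn left [ 0.007 -0.    -0.   ] q [-0.09 -0.02  1.91 -0.01  1.25  1.75]
```

Travel is about 10 mm and the force 12.5 N, so it is at or close to the catch. I'll pull a little more to confirm, then hold.

```bash
python3 -m jog '[[[0,-0.001,0],[0,0,0]],[[0,-0.002,0],[0,0,0]],[[0,-0.003,0],[0,0,0]],[[0,-0.004,0],[0,0,0]],[[0,-0.004,0],[0,0,0]]]' >/dev/null; python3 st.py;  python3 -m jog '[[[0,0,0],[0,0,0]],[[0,0,0],[0,0,0]],[[0,0,0],[0,0,0]],[[0,0,0],[0,0,0]],[[0,0,0],[0,0,0]]]' >/dev/null; python3 st.py
```

```text
t 5.5 stand-frame tcp mm [  2.7 140.  -11.7] F stand [  3.9 -25.7   0.6] tau [-4.03  0.4  -0.13] open 10.2 grip 39.4
turn left [0.015 0.001 0.   ] q [-0.09 -0.01  1.91 -0.02  1.25  1.75]
t 6.0 stand-frame tcp mm [  2.7 140.  -11.7] F stand [  4.4 -24.3   0.4] tau [-4.03  0.4  -0.07] open 10.6 grip 39.4
turn left [ 0.015  0.001 -0.   ] q [-0.09 -0.01  1.91 -0.02  1.25  1.75]
```

The force doubled with no further travel, so it's firmly on the catch. I'll hold on, then ease back home.

```bash
python3 -m jog '[[[0,0,0],[0,0,0]],[[0,0,0],[0,0,0]],[[0,0,0],[0,0,0]],[[0,0,0],[0,0,0]],[[0,0,0],[0,0,0]]]' >/dev/null; python3 -m jog '[[[0,0,0],[0,0,0]],[[0,0,0],[0,0,0]],[[0,0,0],[0,0,0]]]' >/dev/null; python3 st.py
python3 -m jog '[[[0,0.004,0],[0,0,0]],[[0,0.008,0],[0,0,0]],[[0,0.012,0],[0,0,0]],[[0,0.015,0],[0,0,0]],[[0,0.017,0],[0,0,0]]]' 0 20 >/dev/null; python3 -m jog '[[[0,0,0],[0,0,0]],[[0,0,0],[0,0,0]],[[0,0,0],[0,0,0]]]' >/dev/null; python3 st.py
```

```text
t 6.8 stand-frame tcp mm [  2.7 140.  -11.7] F stand [  4.1 -25.4   0.4] tau [-4.04  0.42 -0.05] open 10.2 grip 39.4
turn left [ 0.015  0.001 -0.   ] q [-0.09 -0.01  1.91 -0.02  1.25  1.75]
t 7.5 stand-frame tcp mm [  2.6 129.7 -10.9] F stand [ 5.3 -2.  -1.9] tau [-0.57 -0.67 -0.1 ] open 10.4 grip 38.9
turn left [ 0.    -0.001  0.   ] q [-0.11 -0.03  1.92 -0.    1.24  1.72]
```

```bash
python3 -m jog '[[[0,0.0013,-0.0129],[0,0,0]],[[0,0.0038,-0.0257],[0,0,0]],[[0,0.0077,-0.0381],[0,0,0]],[[0,0.0127,-0.050],[0,0,0]],[[0,0.019,-0.0614],[0,0,0]]]' 0 20 >/dev/null; python3 st.py; python3 -m jog '[[[0,0,0],[0,0,0]],[[0,0,0],[0,0,0]]]' >/dev/null; python3 st.py
python3 - <<'E'
import numpy as np
for a in (.55,1.05,1.55,2.05,2.55):
    t=a+np.arange(1,6)*.1;print(a,np.round(130*(np.cos(a)-np.cos(t)),1),np.round(-130*(np.sin(t)-np.sin(a)),1))
E
```

```text
t 8.1 stand-frame tcp mm [  2.4 112.9  50.8] F stand [ 4.8  6.3 -1.5] tau [ 0.91 -1.04 -0.08] open 10.6 grip 36.8
turn left [-0.005 -0.001  0.   ] q [-0.15 -0.11  1.89  0.01  1.36  1.69]
t 8.2 stand-frame tcp mm [  2.5 112.7  51.1] F stand [3.  5.9 3.9] tau [ 1.03 -0.65 -0.13] open 10.4 grip 37.3
turn left [-0.004 -0.001 -0.   ] q [-0.15 -0.11  1.89  0.    1.36  1.69]
0.55 [ 7.3 15.7 25.  35.2 46.1] [-10.7 -20.7 -29.7 -37.8 -44.8]
1.05 [11.6 23.7 36.2 49.  62. ] [ -5.9 -10.6 -14.1 -16.3 -17.2]
1.55 [13.  25.9 38.5 50.8 62.6] [ 0.4  2.1  5.   9.2 14.6]
2.05 [11.2 21.7 31.4 40.2 48. ] [ 6.6 14.2 22.9 32.4 42.9]
2.55 [ 6.7 12.3 16.6 19.7 21.5] [11.1 22.9 35.1 47.7 60.6]
```

```bash
python3 -m jog '[[[0,0.0073,-0.0107],[0,0,0]],[[0,0.0157,-0.0207],[0,0,0]],[[0,0.025,-0.0297],[0,0,0]],[[0,0.0352,-0.0378],[0,0,0]],[[0,0.0461,-0.0448],[0,0,0]]]' >/dev/null; python3 st.py; python3 -m jog '[[[0,0.0116,-0.0059],[0,0,0]],[[0,0.0237,-0.0106],[0,0,0]],[[0,0.0362,-0.0141],[0,0,0]],[[0,0.049,-0.0163],[0,0,0]],[[0,0.062,-0.0172],[0,0,0]]]' >/dev/null; python3 st.py
```

```text
t 8.8 stand-frame tcp mm [ 2.3 69.8 98.6] F stand [-4.7 15.8 15.7] tau [ 3.02 -0.   -0.07] open 10.5 grip 36.4
turn left [-0.012 -0.001  0.002] q [-0.23 -0.17  1.86  0.01  1.45  1.6 ]
t 9.2 stand-frame tcp mm [  1.9   4.7 116.4] F stand [-7.3  4.9 13.7] tau [ 1.26  0.8  -0.16] open 10.3 grip 38.5
turn left [-0.004  0.     0.001] q [-0.35 -0.2   1.86  0.    1.48  1.48]
```

```bash
python3 -m jog '[[[0,0.013,-0.0015],[0,0,0]],[[0,0.0259,0],[0,0,0]],[[0,0.0385,0.003],[0,0,0]],[[0,0.0508,0.0072],[0,0,0]],[[0,0.0626,0.0126],[0,0,0]]]' >/dev/null; python3 st.py; python3 -m jog '[[[0,0.0112,0.0066],[0,0,0]],[[0,0.0217,0.0142],[0,0,0]],[[0,0.0314,0.0229],[0,0,0]],[[0,0.0402,0.0324],[0,0,0]],[[0,0.048,0.0429],[0,0,0]]]' >/dev/null; python3 st.py
```

```text
t 9.8 stand-frame tcp mm [  1.1 -59.1 100.2] F stand [-4.   3.   4.4] tau [ 0.86  0.25 -0.16] open 10.6 grip 39.6
turn left [-0.003  0.004  0.   ] q [-0.47 -0.19  1.88  0.    1.46  1.36]
t 10.2 stand-frame tcp mm [   0.9 -107.6   55.9] F stand [-3.9  4.1  2.9] tau [ 1.03  0.32 -0.14] open 10.7 grip 40.9
turn left [-0.002  0.004  0.   ] q [-0.57 -0.14  1.91  0.    1.38  1.27]
```

```bash
python3 -m jog '[[[0,0.0067,0.0111],[0,0,0]],[[0,0.0123,0.0229],[0,0,0]],[[0,0.0166,0.0351],[0,0,0]],[[0,0.0197,0.0477],[0,0,0]],[[0,0.0215,0.0606],[0,0,0]]]' >/dev/null; python3 st.py; python3 -m jog '[[[0,0.0003,0.005],[0,0,0]],[[0,0.0005,0.010],[0,0,0]],[[0,0.0005,0.014],[0,0,0]],[[0,0.0005,0.016],[0,0,0]],[[0,0.0005,0.016],[0,0,0]]]' >/dev/null; python3 st.py
```

```text
t 10.8 stand-frame tcp mm [   0.7 -129.3   -5.2] F stand [-5.3  1.6  3.2] tau [ 0.6   0.59 -0.15] open 10.1 grip 43.5
turn left [-0.001  0.004 -0.   ] q [-0.6  -0.06  1.95 -0.    1.26  1.23]
t 11.2 stand-frame tcp mm [   0.8 -130.1  -20.6] F stand [-4.7 -1.6  2.1] tau [ 0.28  0.79 -0.22] open 10.1 grip 43.8
turn left [0.    0.004 0.   ] q [-0.61 -0.04  1.96 -0.    1.23  1.23]
```

```bash
python3 -m jog '[[[0,0,0.001],[0,0,0]],[[0,0,0.002],[0,0,0]],[[0,0,0.003],[0,0,0]],[[0,0,0.004],[0,0,0]],[[0,0,0.004],[0,0,0]]]' >/dev/null; python3 st.py; python3 -m jog '[[[0,0,0.001],[0,0,0]],[[0,0,0.002],[0,0,0]],[[0,0,0.003],[0,0,0]],[[0,0,0.003],[0,0,0]],[[0,0,0.003],[0,0,0]]]' >/dev/null; python3 st.py
```

```text
t 11.8 stand-frame tcp mm [   1.1 -130.1  -21.2] F stand [-15.2   2.1  19.1] tau [ 1.16  2.11 -0.18] open 10.4 grip 45.4
turn left [0.    0.005 0.   ] q [-0.61 -0.04  1.96 -0.    1.23  1.23]
t 12.2 stand-frame tcp mm [   1.4 -130.7  -22.1] F stand [-21.2   2.8  30. ] tau [ 1.09  2.99 -0.22] open 10.6 grip 46.8
turn left [0.002 0.005 0.001] q [-0.61 -0.04  1.96 -0.    1.23  1.23]
```

```bash
python3 -m jog '[[[0,0,-0.001],[0,0,0]],[[0,0,-0.003],[0,0,0]],[[0,0,-0.003],[0,0,0]]]' >/dev/null; python3 st.py; python3 -m jog '[[[0,0,0],[0,0,0]],[[0,0,0],[0,0,0]],[[0,0,0],[0,0,0]],[[0,0,0],[0,0,0]],[[0,0,0],[0,0,0]]]' 0.6 >/dev/null; python3 -m jog '[[[0,0,0],[0,0,0]],[[0,0,0],[0,0,0]],[[0,0,0],[0,0,0]]]' >/dev/null; python3 st.py
python3 -m jog '[[[0,0,-0.01],[0,0,0]],[[0,0,-0.03],[0,0,0]],[[0,0,-0.06],[0,0,0]],[[0,0,-0.10],[0,0,0]],[[0,0,-0.14],[0,0,0]]]' >/dev/null; python3 -m jog '[[[0,0.03,-0.02],[0,0,0]],[[0,0.05,-0.02],[0,0,0]],[[0,0.05,-0.02],[0,0,0]],[[0,0.05,-0.02],[0,0,0]]]' >/dev/null; python3 st.py
python3 - <<'E'
from station import ctrl, optics
import cv2,numpy as np,pickle
o=ctrl.get_obs();w=optics.get_image("wrist");d={n:optics.get_image(n) for n in("scene","side")};pickle.dump((o,w,d),open("w2.pkl","wb"))
a=cv2.resize(d["scene"]["image"][95:215,200:360],(400,300),interpolation=2);b=cv2.resize(d["side"]["image"][155:305,185:385],(400,300),interpolation=2)
c=np.zeros((600,800,3),np.uint8);c[:300,:400]=a;c[:300,400:]=b;c[300:550,:400]=cv2.resize(w["image"],(400,250));cv2.imwrite("pics/end.png",c)
E
```

```text
t 12.6 stand-frame tcp mm [   1.1 -130.2  -21.6] F stand [-13.9   2.4  15.7] tau [ 0.74  1.87 -0.23] open 10.3 grip 45.7
turn left [0.001 0.004 0.   ] q [-0.6  -0.04  1.96 -0.    1.23  1.23]
t 13.3 stand-frame tcp mm [   2.3 -130.   -23.5] F stand [-0.2  1.3 -0.5] tau [0.01 0.07 0.07] open 51.0 grip 0.0
turn left [ 0. -0. -0.] q [-0.6  -0.04  1.96  0.    1.22  1.23]
t 14.2 stand-frame tcp mm [   2.1 -179.8  136.6] F stand [-1.3  0.7 -0.9] tau [ 0.03 -0.01  0.04] open 51.1 grip 0.0
turn left [-0.001  0.    -0.001] q [-0.69 -0.16  1.79  0.    1.51  1.14]
```

View pics/end.png

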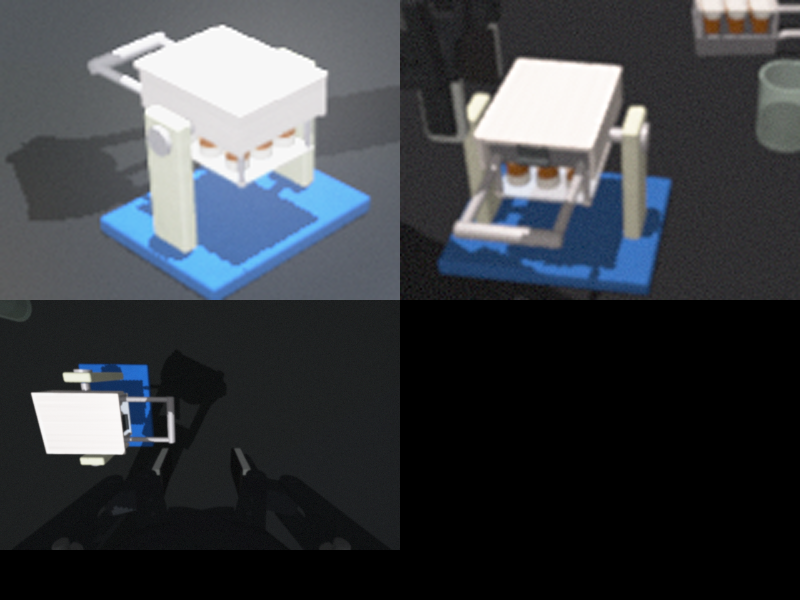

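The picture shows the carrier upside down, caps below, with the handle on the -y side. The bar is at about (237,121)–(266,110) in the scene view and (215,270)–(265,275) in the side view. I'll check the angle numerically.

Run:
```python
import fit,numpy as np
from scipy.optimize import least_squares
uv={"scene":[(236.8,121.4),(266,110.2)],"side":[(265,275),(215,270)]}
def f(p):
    w=-.263;r=[]
    for n in uv:
        P=[]
        for s in(1,-1):
            m=(.037*s,.13*np.cos(p[0]),.11+.13*np.sin(p[0]));P.append((.505+np.cos(w)*m[0]-np.sin(w)*m[1],-.111+np.sin(w)*m[0]+np.cos(w)*m[1],m[2]))
        r.append(fit.proj(n,P)-uv[n])
    return np.concatenate(r).ravel()
s=least_squares(f,[3.1]);print(s.x,f(s.x).round(1))
```

```text
[3.15829115] [-0.4  0.9 -2.5  0.6  1.3 -0.8  0.2 -0.4]
```

The angle comes out at π within measurement error, which matches the stop force felt. The robot is clear and the spare was not touched.

```bash
python3 -c "
from station import job
print(job.finish_job())"
```

```text
the job is handed in; nothing more can be done
None
```

I tugged the carrier out to its catch and held it there at about 25 N for over a second, then swung it upside down against the stop and let go; the spare was left alone, and I handed the job in at about 14 s, with no verdict returned.

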